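# Line up the slotted lock disc and shoot the lock bar through it

## Robot

A 6-joint arm with a two-finger parallel gripper is mounted at the origin on a cart in front of the work surface, level with it; the furniture and walls round the work are solid. World frame = base frame: x ahead of the robot, y to its left, z up, the work surface at z = 0. Lengths are in m, angles in rad, forces in N, time in s.
With the tool pointing down it reaches from about 0.4 to 0.925 m from the base axis. Payload 12.5 kg.
Tool frame: the origin (TCP) lies on the mounting face of the last link; the fingertips stand 190 mm ahead of it and the grasp point (between the pads) lies 171 mm ahead of it; z points along the fingers, y is the direction in which the jaws open and shut (so a half turn about z gives the same grasp; the last joint's range is limited). The gripper opens to 95 mm and grips with 3 to 60 N. Pads are 20 mm wide; open, the fingers measure 119 mm over their backs; the gripper's body (75 mm by 180 mm) begins 59 mm behind the grasp point.
Start: joints at [1.211, 0.491, 1.559, -0, 1.092, -0.106], TCP at [0.157, 0.605, 0.405] pointing down, gripper open.
Joint ranges: [-3.1, 3.1], [-0.84, 2.19], [0.05, 2.79], [-1.13, 4.28], [0.06, 2.93], [-2.69, 2.69]. Speed limits (rad/s): [2.22, 2.22, 2.79, 3.14, 3.14, 3.14].

## Interface

Orientations are given as a unit quaternion [w, x, y, z].
In Python, from cell import get_obs, read_camera, camera_info, job_done gives the robot as it stands. The module is installed in compiled form; this text tells all that it offers.
- The arm moves only by the shell command python3 -m inch 'ROWS' [OPENING] [FORCE]. ROWS is JSON, one flat list of numbers, 4 for each row, row after row: the shift along the tool's x, y, z in mm, then the turn about the tool's z in degrees. A call has 1 to 5 rows; each row shifts and turns the commanded pose from where the row before left it, along the tool's axes as they then stand; what a row does not reach is not made up. A row lasts 1/8 s, in which the tool goes at most 62.5 mm and 10.7 degrees, less where a joint would pass 70% of its speed; a pose out of reach is approached as far as the arm can. A call with a gripper value outside its range is refused whole. OPENING is the opening, from 0 (shut) to 1 (fully open), set as the call begins (- or left out, the last holds). The fingers move at their own pace and stop on an object; FORCE is the grip in N (left out, the last holds). Time passes only in rows, so rows that do not move let the fingers close. It gives the time, the measured TCP pose, the force and the opening at its end, in the units of the state.
- get_obs(): the state, without advancing time (a new reading comes with each control period).
- read_camera(name): name is "side" or "top" or "wrist"; returns the picture (480x640x3 uint8, red, green, blue); there is no depth.
- camera_info(name): a dict with "fx", "fy", "cx", "cy" (pixels), "k1" (the pictures are not rectified: a ray, as slopes to the right and down, at radius r is drawn at 1 + k1 r^2 times it, then the intrinsics apply), "rvec" (rotation vector, rad) and "tvec" (3), from world to camera coordinates, as OpenCV has them; the wrist camera has in their place "mount" (4x4, takes a point from camera to tool coordinates, whose origin is the TCP and whose axes are the flange's). Camera axes: x right, y down, z forward; pixel columns grow to the right and rows downward; lengths in m; the calibration is good to about 2 mm. A picture is of the moment at which its call begins: read the wrist's pose just before it. camera_info takes no time and is no camera call.
- job_done(): hands the job in, once; it reports no verdict.
The state is a dict: "clock": time; "joint_positions": joint angles; "dq": joint speeds; "tau": joint torques, N m; "position": TCP position; "ee_rot": TCP orientation; "force": force on the tool from outside, world axes, zero at the start; "moment": the same for the moment, N m; "width": finger opening in m.
Only numpy, scipy, OpenCV 4.12 (cv2) and the standard library are available. Lean on these libraries where they do the work, as an engineer would, in place of code of your own. Each camera call takes 0.05 s, during which the arm holds its last target.

## Task

Lock the fixture on the table: push the peg of the slotted steel disc round until its slot lines up with the steel bar, then push the bar by its upright post through the slot until it is fully home in the keeper on the far side. Only push with the fingertips or the outside of the fingers: do not lift or pick up anything, and leave the things standing round the fixture where they are.

Things in the scene. Friction and masses are not known exactly. Their poses are not given: they have to be found in the camera images.
- lock_base: bolted-down fixture: grey plate 365 x 110 x 10 mm. Origin on the table, near the plate's middle, under the bar's line; x axis: the way the bar is pushed, z up. Along x, all at y = 0: the bar; an aluminium tunnel (guide) at x -10 to 42 mm; the disc, centre x 90 mm; a second tunnel (keeper) at x 138 to 166 mm that receives the bar's nose. Tunnels: 43 mm wide, tops 33.5 mm above the table
- lock_bar: loose steel bar, 16 mm wide, 14 mm high, 186 mm long, 0.35 kg, lying along lock_base's x through the guide, slides with 1 to 4 N. Origin on its underside (14 mm above the table) below the post; x axis towards the nose
- bar_post (a point): half-way up the upright post on the bar's tail (post 12 mm across, 28 to 68 mm above the table). The bar ends 8 mm behind the post's axis in a cross block 30 mm wide, 16 mm long, top 28 mm above the table; fully home, the block's front meets the guide, a hard stop, and the post is at x = -18 mm of lock_base. Starts at x = -160 to -138 mm
- bar_nose (a point): tip of the bar's tapered nose, 178 mm ahead of the post, on the bar's centre line, 21 mm above the table. Starts inside the guide, at x = 18 to 40 mm of lock_base; at x = 160 mm when fully home in the keeper
- disc_axis (a point): centre of the disc's top face, on its upright axis, 30 mm above the table (x = 90 mm, y = 0 of lock_base). Steel disc 84 mm across with a straight open slot 20 mm wide across its middle, mouths flared
- disc_peg (a point): half-way up the upright peg on the disc (peg 10 mm across, 30 to 56 mm above the table), 28 mm from the disc's axis, square to the slot. Pushing the peg sideways round the axis turns the disc
- lock_disc (a joint): disc angle in rad, growing counter-clockwise from above. At 0 and at pi the slot lies along lock_base's x, in line with the bar; either will do. Peg at 0: towards lock_base's -y; at pi/2: +x; at pi: +y. Turns from -0.35 to 3.49, stays where left (about 2 N at the peg). Starts at 0.65 to 2.49, well out of line
- jar: bystander standing loose near the fixture, to be left alone: white open jar, 52 mm across, 58 mm high; origin under its middle
- cap: bystander standing loose near the fixture, to be left alone: red plastic cap, 34 mm across, 28 mm high; origin under its middle
- plug: bystander standing loose near the fixture, to be left alone: red round plug with three short pins on top, 36 mm across, 50 mm high; origin under its middle
- medal: bystander standing loose near the fixture, to be left alone: bronze medallion lying flat, 55 mm across, 10 mm thick; origin under its middle
- tray_piece: bystander standing loose near the fixture, to be left alone: bent green plastic tray piece, 48 x 82 x 30 mm; origin under its middle
- dish_lid: bystander standing loose near the fixture, to be left alone: white screw lid lying upside down, 58 mm across, 14 mm high; origin under its middle
Not all that is in view belongs to the job. Of the things that look like the lock_bar, the larger one is meant.

How it is judged:
On the way, in this order (a step that is already met when the one before it is completed fails the run):
1. the disc's slot lines up with the bar ((value of joint lock_disc between -0.12 and 0.12 rad or value of joint lock_disc between 3.02159 and 3.26159 rad)), for 0.2 s.
2. the bar is pushed through the disc, home in the keeper (x of bar_nose in the frame of lock_base above 0.154 m and y of bar_nose in the frame of lock_base between -0.004 and 0.004 m and z of bar_nose in the frame of lock_base below 0.026 m), for 0.2 s.
At the end, for the whole second after the job is handed in: The bar's nose is within 6 mm of its full depth in the keeper (at least 154 mm along lock_base's x), within 4 mm of the line sideways and not raised; the disc stands within 0.12 rad of a lined-up angle (0 or pi); the bar is at rest (all of step 2 and (value of joint lock_disc between -0.12 and 0.12 rad or value of joint lock_disc between 3.02159 and 3.26159 rad) and linear speed of lock_bar below 0.01 m/s); the robot touches nothing.
It fails at once if the bar is lifted more than about 12 mm (height (world z) of bar_post above 0.06 m or height (world z) of bar_nose above 0.033 m).
It fails at once if a bystander is moved or lifted by more than 25 mm (distance of any of jar, cap, plug, medal, tray_piece, dish_lid from where it was at the start of the episode above 0.025 m).
It also fails if it takes over 50 s, if anything falls off the work surface, if the arm or the gripper's body presses on something with over 40 N, if the wrist force passes 120 N, or if a joint passes its speed limit or range.

## Working session

There is one attempt and no reset: what is moved stays moved. The work goes in short steps, Python scripts to look and compute and a shell command to move; the robot and the scene stay as the last step left them, time stands still between calls to the robot, and variables do not carry over. Pictures are saved under pics/ and viewed, and the job is handed in when it is done.

```bash
mkdir -p pics; ls; python3 - <<'E'
from cell import *
import cv2
for n in ("top","side","wrist"):
    if n=="wrist": print(get_obs())
    im=read_camera(n); cv2.imwrite(f"pics/{n}0.png",im[:,:,::-1]); print(n,camera_info(n))
E
```

```text
pics
top {'fx': 600.8764181389741, 'fy': 600.8764181389741, 'cx': 318.75471397896075, 'cy': 236.28162086791212, 'k1': -0.14221161025562282, 'rvec': array([ 2.02271926, -2.17404782,  0.24862809]), 'tvec': array([0.0192746 , 0.56186819, 0.95886096])}
side {'fx': 503.3300474265119, 'fy': 503.3300474265119, 'cx': 313.22414526165994, 'cy': 242.9337980841578, 'k1': -0.12518835422932084, 'rvec': array([ 1.97997522, -0.44674105,  0.27674911]), 'tvec': array([-0.50498136,  0.14487479,  0.74897165])}
{'clock': 0.1, 'joint_positions': array([ 1.21138400e+00,  4.91506690e-01,  1.55940145e+00,  1.48924701e-05,
        1.09169826e+00, -1.05629288e-01]), 'dq': array([-0.00018742,  0.0001143 , -0.00170619, -0.00088428, -0.00136208,
        0.00039673]), 'tau': array([ 3.13797413e-03, -6.13623405e+01, -2.58607882e+01,  6.93997834e-02,
        4.70641418e-02, -7.97822804e-05]), 'position': array([0.15690172, 0.60495517, 0.40421102]), 'ee_rot': array([-1.23227997e-04,  1.26554663e-01,  9.91959505e-01, -4.91711276e-04]), 'force': array([-0.94031456, -0.15123628,  0.33153871]), 'moment': array([ 0.02565475, -0.01612536, -0.03679794]), 'width': 0.09499252574788833}
wrist {'fx': 393.3990483350688, 'fy': 393.3990483350688, 'cx': 314.2403456747918, 'cy': 245.260558136438, 'k1': 0.01038153830416913, 'mount': array([[ 4.36474627e-04, -9.71172424e-01, -2.38377711e-01,
         6.76934983e-02],
       [ 9.99999725e-01,  5.66782629e-04, -4.78103226e-04,
         9.58553373e-04],
       [ 5.99429015e-04, -2.38377437e-01,  9.71172404e-01,
         2.14362570e-02],
       [ 0.00000000e+00,  0.00000000e+00,  0.00000000e+00,
         1.00000000e+00]])}
```

View pics/top0.png

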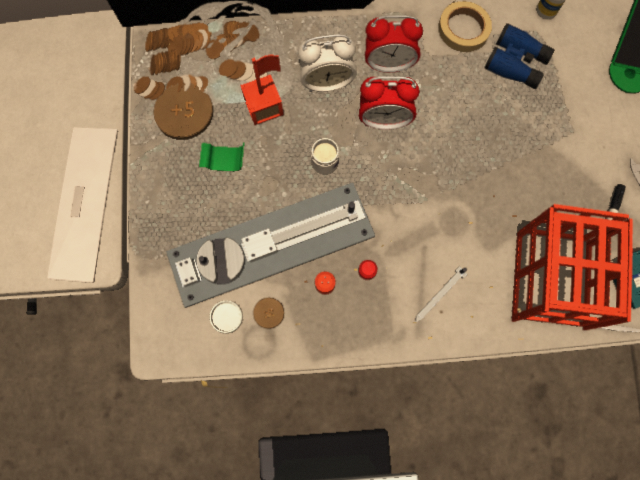

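View pics/side0.png

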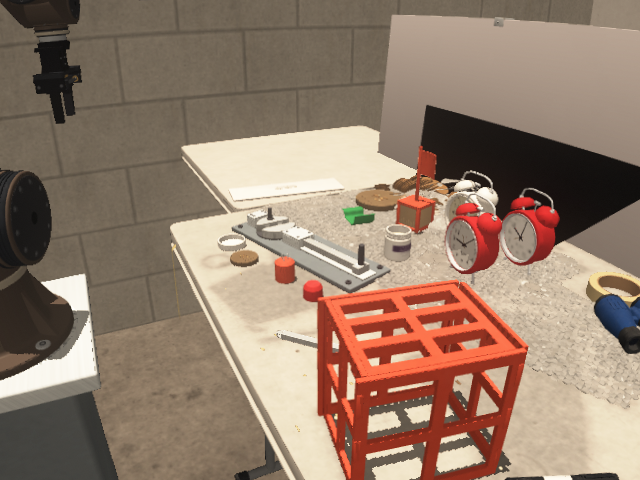

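View pics/wrist0.png

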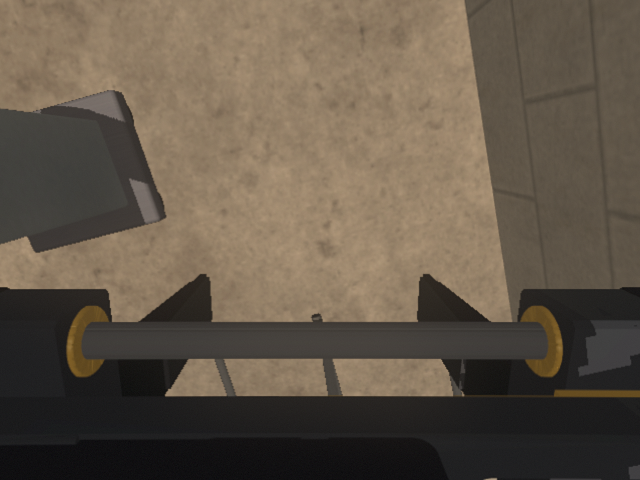

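The top view shows the fixture: post near (351,207), disc near (220,260), peg near (203,261) and keeper near (186,271). The smaller decoy bar is at (440,295). Next I'll zoom in and measure.

```bash
cat > h.py <<'E'
import numpy as np, cv2
from cell import *
def ray(n,u,v,pose=None):
    c=camera_info(n); K=np.array([[c['fx'],0,c['cx']],[0,c['fy'],c['cy']],[0,0,1]])
    d=np.array([c['k1'],0,0,0,0.])
    p=cv2.undistortPoints(np.array([[[u,v]]],float),K,d)[0,0]; r=np.array([p[0],p[1],1.])
    R=cv2.Rodrigues(c['rvec'])[0]; return -R.T@c['tvec'],R.T@r
def onz(n,u,v,z):
    o,d=ray(n,u,v); return o+d*(z-o[2])/d[2]
def proj(n,P):
    c=camera_info(n); K=np.array([[c['fx'],0,c['cx']],[0,c['fy'],c['cy']],[0,0,1]])
    return cv2.projectPoints(np.array([P],float),c['rvec'],c['tvec'],K,np.array([c['k1'],0,0,0,0.]))[0][0,0]
def tri(a,b):
    A=[];B=[]
    for n,u,v in (a,b):
        o,d=ray(n,u,v); d=d/np.linalg.norm(d); M=np.eye(3)-np.outer(d,d); A.append(M);B.append(M@o)
    return np.linalg.lstsq(np.vstack(A),np.hstack(B),rcond=None)[0]
E
python3 - <<'E'
import cv2
t=cv2.imread('pics/top0.png');s=cv2.imread('pics/side0.png')
cv2.imwrite('pics/top0z.png',cv2.resize(t[175:315,160:385],None,fx=3.5,fy=3.5,interpolation=cv2.INTER_CUBIC))
cv2.imwrite('pics/side0z.png',cv2.resize(s[195:300,220:400],None,fx=4,fy=4,interpolation=cv2.INTER_CUBIC))
E
```

```text
(no output)
```

View pics/top0z.png

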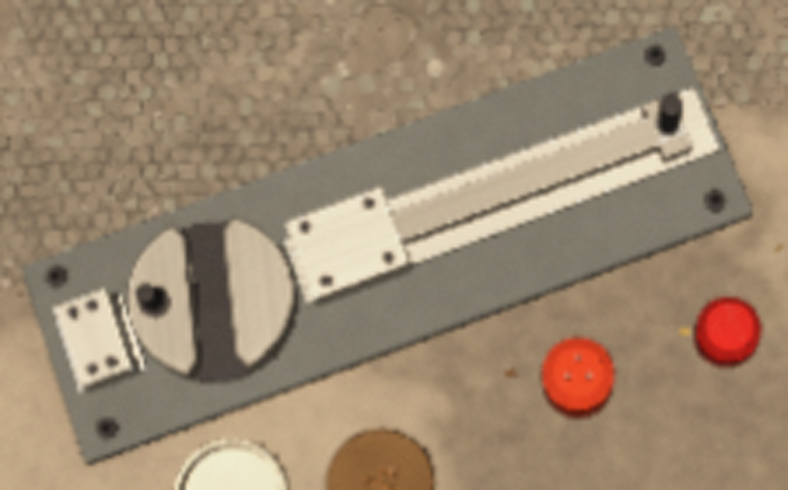

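View pics/side0z.png

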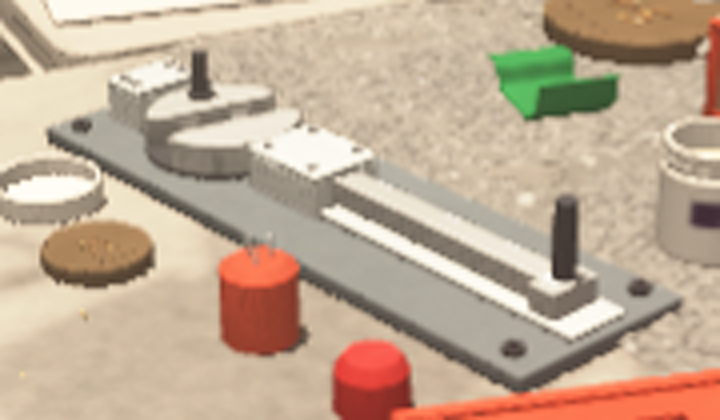

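```bash
python3 - <<'E'
from h import *
f=lambda x,y:(160+(x+.5)/3.5-.5,175+(y+.5)/3.5-.5)
pt=lambda x,y,z:onz('top',*f(x,y),z)
A,B,C,D=[pt(x,y,.01) for x,y in((25,268),(88,463),(750,213),(672,28))]
for p in(A,B,C,D):print('plate',p.round(4))
print([np.linalg.norm(p-q).round(4) for p,q in((A,B),(B,C),(C,D),(D,A))])
dirp=(A+B-C-D);print('plate yaw',np.degrees(np.arctan2(dirp[1],dirp[0])),'yaw edges',[np.degrees(np.arctan2(*(e[1::-1]))) for e in(A-D,B-C)])
o=pt(212,301,.03);print('disc',o)
g=[pt(x,y,.0335) for x,y in((287,225),(383,188),(410,264),(308,302))];gc=np.mean(g,0);print('guide',gc)
k=[pt(x,y,.0335) for x,y in((54,309),(104,289),(132,370),(80,391))];kc=np.mean(k,0);print('keeper',kc, np.linalg.norm(kc-gc))
e=kc-gc;print('yaw kg',np.degrees(np.arctan2(e[1],e[0])),'frac',np.dot(o-gc,e)/np.dot(e,e)*.136-.016)
print('peg top',pt(148,294,.056),'post top',pt(671,98,.068))
fs=lambda x,y:(220+(x+.5)/4-.5,195+(y+.5)/4-.5)
print('post top tri',tri(('top',*f(671,98)),('side',*fs(566,201))))
print('peg top tri',tri(('top',*f(148,294)),('side',*fs(199,54))))
for n,z,u in(('plug',.05,(578,375)),('cap',.028,(727,330))):print(n,pt(*u,z))
for n,z,u in(('jar',.058,(325,152)),('lid',.014,(226,317)),('medal',.01,(268,313)),('tray',.02,(221,157))):print(n,onz('top',*u,z))
E
```

```text
plate [0.5672 0.2542 0.01  ]
plate [0.464  0.2237 0.01  ]
plate [ 0.5692 -0.1212  0.01  ]
plate [ 0.6718 -0.0896  0.01  ]
[np.float64(0.1076), np.float64(0.3605), np.float64(0.1074), np.float64(0.3593)]
plate yaw 106.93567889190648 yaw edges [np.float64(106.91740468748401), np.float64(106.95389383045963)]
disc [0.53890248 0.15421992 0.03      ]
guide [0.5622042  0.08457058 0.0335    ]
keeper [0.52277058 0.21464196 0.0335    ] 0.1359175312633482
yaw kg 106.86567955140393 frac 0.057458598937864744
peg top [0.53927189 0.18160162 0.056     ] post top [ 0.61661737 -0.08155724  0.068     ]
post top tri [ 0.6161609  -0.08119337  0.06424177]
peg top tri [0.54027563 0.18221557 0.05242608]
plug [ 0.48533597 -0.02598278  0.05      ]
cap [ 0.50600814 -0.10225885  0.028     ]
jar [ 0.71673633 -0.04346203  0.058     ]
lid [0.44103145 0.15035894 0.014     ]
medal [0.44350002 0.0767453  0.01      ]
tray [0.73640701 0.14818855 0.02      ]
```

```bash
cat >> h.py <<'E'
from scipy.spatial.transform import Rotation as Ro
yaw=np.radians(106.9);U=np.array([np.cos(yaw),np.sin(yaw)]);N=np.array([-U[1],U[0]]);
DISC=np.array([.5398,.1548]);ORG=DISC-.09*U
def loc(p): d=np.array(p[:2])-ORG; return np.array([d@U,d@N])
def status(target=None):
    o=get_obs();w,x,y,z=o['ee_rot'];R=Ro.from_quat([x,y,z,w]).as_matrix();p=o['position']
    print('t',round(o['clock'],2),'local mm',(loc(p)*1000).round(1),'tip z',round((p[2]-.19)*1000,1),'ytool yaw',round(np.degrees(np.arctan2(R[1,1],R[0,1])),2),'tilt',round(R[2,2],4),'F local',(o['force'][:2]@U).round(2),(o['force'][:2]@N).round(2),o['force'][2].round(2),'w',round(o['width'],4))
    if target is not None:
        P=np.r_[ORG+U*target[0]/1e3+N*target[1]/1e3,target[2]/1e3+.19]
        print('tool delta mm',(R.T@(P-p)*1000).round(1))
E
python3 -m inch '[0,0,0,-10.5,0,0,0,-10.5,0,0,0,-10.4,0,0,0,0]' 0 20; python3 -c "
from h import *
print('post',loc((.6164,-.0814)),'peg',loc((.5393,.1816))*1000)
status((116.5,16,90))"
```

```text
clock: 0.65
position: [0.1569, 0.605, 0.4045]
ee_rot: [-0.0, -0.146, 0.989, -0.0]
force: [0.2, -0.7, -0.5]
width: 0.0603
post [-0.15826716 -0.00462806] peg [115.78795515  -7.312412  ]
t 0.65 local mm [632.  235.5] tip z 214.5 ytool yaw 106.79 tilt -1.0 F local -0.72 -0.0 -0.51 w 0.0603
tool delta mm [-220.5 -515.1  124.6]
```

```bash
python3 -m inch '[-22,-51,0,0,-22,-51,0,0,-22,-51,0,0,-22,-51,0,0,-22,-51,0,0]'; python3 -m inch '[-22,-51,0,0,-22,-51,0,0,-22,-51,0,0,-22,-51,0,0,-22,-51,0,0]';python3 -m inch '[0,0,30,0,0,0,40,0,0,0,35,0,0,0,0,0]'; python3 - <<'E'
from h import *
status((116.5,16,41))
s=read_camera('side');t=read_camera('top');w=read_camera('wrist')
a=cv2.resize(t[175:315,150:350],(800,560),interpolation=cv2.INTER_CUBIC);b=cv2.resize(s[150:290,200:400],(800,560),interpolation=cv2.INTER_CUBIC)
for n,i in(('t1',a),('s1',b),('w1',w)):cv2.imwrite(f'pics/{n}.png',i[:,:,::-1])
E
```

```text
clock: 1.27
position: [0.337, 0.3914, 0.4048]
ee_rot: [0.0, -0.144, 0.99, 0.0]
force: [-0.1, 0.7, 0.4]
width: 0.0105
clock: 1.9
position: [0.5163, 0.1791, 0.4048]
ee_rot: [0.0, -0.144, 0.99, 0.0]
force: [0.5, -0.4, 0.6]
width: 0.0006
clock: 2.4
position: [0.5152, 0.1806, 0.298]
ee_rot: [-0.002, -0.145, 0.989, -0.0]
force: [0.3, -0.4, 0.6]
width: 0.0002
t 2.4 local mm [121.8  16.1] tip z 108.0 ytool yaw 106.64 tilt -1.0 F local -0.49 -0.2 0.56 w 0.0002
tool delta mm [-0.4 -5.4 67. ]
```

View pics/s1.png

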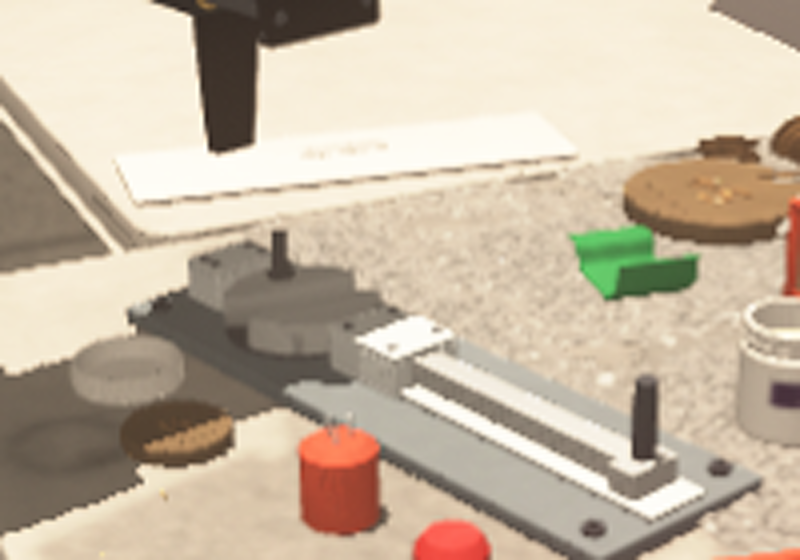

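View pics/w1.png

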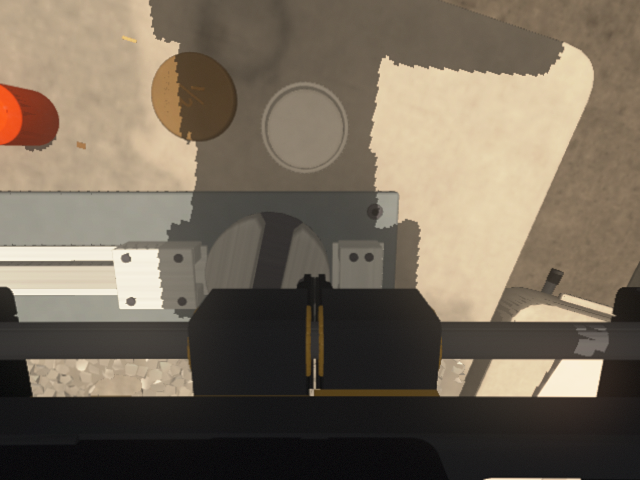

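View pics/t1.png

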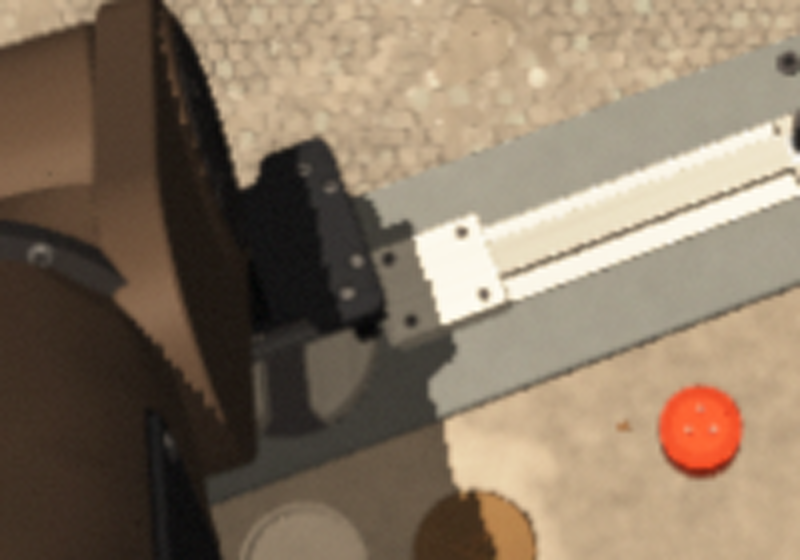

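```bash
python3 -m inch '[0,-5,20,0,0,0,40,0,0,0,8,0,0,0,0,0]'; python3 - <<'E'
from h import *
status()
s=read_camera('side');
b=cv2.resize(s[150:290,200:400],(800,560),interpolation=cv2.INTER_CUBIC)
cv2.imwrite(f'pics/s2.png',b[:,:,::-1])
E
```

```text
clock: 3.05
position: [0.5171, 0.1761, 0.2327]
ee_rot: [0.0, -0.146, 0.989, 0.0]
force: [1.3, -0.8, 0.8]
width: 0.0005
t 3.05 local mm [117.   15.5] tip z 42.7 ytool yaw 106.84 tilt -1.0 F local -1.13 -1.06 0.78 w 0.0005
```

View pics/s2.png

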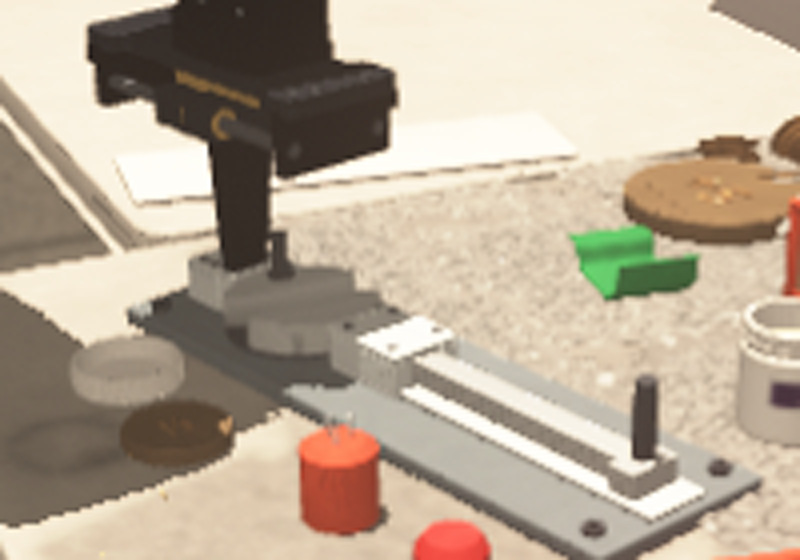

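The side view shows the finger (tip at about (243,268)) just on the robot side of the peg at (280,255). Now I'll push the peg along local -y.

```bash
python3 -m inch '[-6,0,1,0,-6,0,0,0]';python3 -m inch '[-6,0,0,0,-5,0,0,0,0,0,0,0]'; python3 - <<'E'
from h import *
status()
s=read_camera('side');
b=cv2.resize(s[150:290,200:400],(800,560),interpolation=cv2.INTER_CUBIC)
cv2.imwrite(f'pics/s3.png',b[:,:,::-1])
E
```

```text
clock: 3.35
position: [0.5285, 0.1794, 0.2316]
ee_rot: [-0.0, -0.147, 0.989, -0.0]
force: [-4.2, -6.8, 4.4]
width: 0.0
clock: 3.72
position: [0.5388, 0.1823, 0.2307]
ee_rot: [-0.001, -0.146, 0.989, -0.0]
force: [-3.7, -5.1, 0.1]
width: 0.0004
t 3.73 local mm [116.6  -7. ] tip z 40.7 ytool yaw 106.84 tilt -1.0 F local -3.78 5.05 0.07 w 0.0004
```

View pics/s3.png

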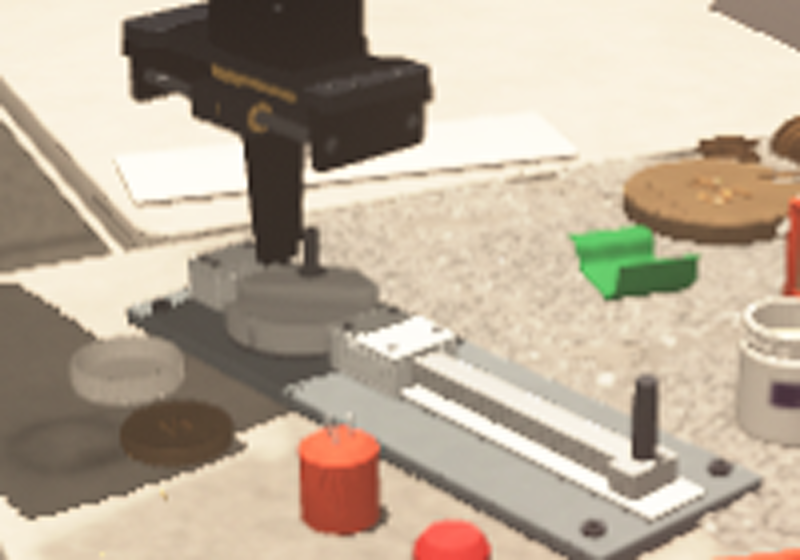

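```bash
python3 -m inch '[4,0,0,0,0,16,0,0,-12,0,0,0,-10,0,0,0,0,0,0,0]';python3 -m inch '[0,-5,0,0,0,-5,0,0,0,-4,0,0,0,-4,0,0,0,0,0,0]'; python3 - <<'E'
from h import *
status()
s=read_camera('side');
b=cv2.resize(s[150:290,200:400],(800,560),interpolation=cv2.INTER_CUBIC)
cv2.imwrite(f'pics/s4.png',b[:,:,::-1])
E
```

```text
clock: 4.4
position: [0.5522, 0.2033, 0.2306]
ee_rot: [0.0, -0.147, 0.989, 0.0]
force: [-0.3, 0.0, 0.5]
width: 0.0003
clock: 5.03
position: [0.5572, 0.186, 0.2312]
ee_rot: [0.001, -0.146, 0.989, 0.0]
force: [2.1, 4.9, 0.9]
width: 0.0005
t 5.03 local mm [114.8 -25.7] tip z 41.2 ytool yaw 106.83 tilt -1.0 F local 4.05 -3.45 0.93 w 0.0005
```

View pics/s4.png

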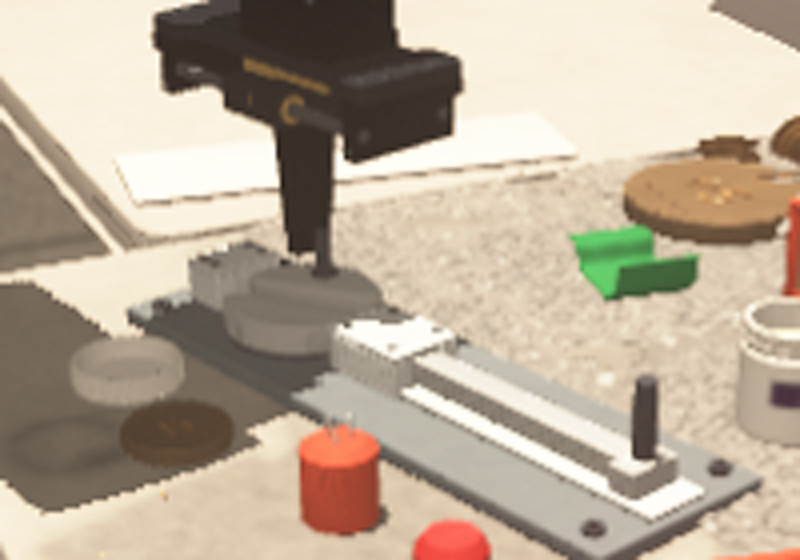

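```bash
python3 -m inch '[0,-4,0,0,0,-3,0,0,0,0,0,0]'; python3 - <<'E'
from h import *
status()
p=onz('side',200+323.5/4-.5,150+233.5/4-.5,.056);print('peg before',loc(p)*1000)
s=read_camera('side');
b=cv2.resize(s[180:250,220:320],(800,560),interpolation=cv2.INTER_CUBIC)
cv2.imwrite(f'pics/s5.png',b[:,:,::-1])
E
```

```text
clock: 5.45
position: [0.5589, 0.1791, 0.2311]
ee_rot: [0.001, -0.146, 0.989, 0.0]
force: [-0.0, 1.6, 1.0]
width: 0.0004
t 5.45 local mm [107.7 -25.3] tip z 41.1 ytool yaw 106.84 tilt -1.0 F local 1.49 -0.43 1.02 w 0.0004
peg before [ 93.92124128 -21.43814776]
```

View pics/s5.png

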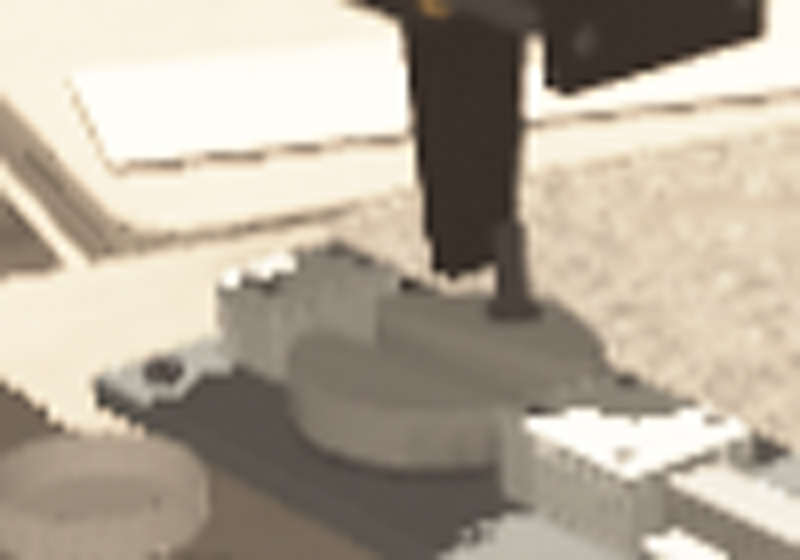

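```bash
python3 -m inch '[0,8,0,0,0,0,-30,0,0,0,-35,0,4,-50,0,0,4,-50,0,0]'; python3 -m inch '[4,-50,0,0,4,-50,0,0,4,-50,0,0,3,-53,0,0,0,0,0,0]'; python3 - <<'E'
from h import *
status((-188,-3,40))
s=read_camera('side');t=read_camera('top')
b=cv2.resize(s[150:290,200:400],(800,560),interpolation=cv2.INTER_CUBIC)
a=cv2.resize(t[220:320,165:290],(750,600),interpolation=cv2.INTER_CUBIC)
for n,i in(('s6',b),('t6',a)):cv2.imwrite(f'pics/{n}.png',i[:,:,::-1])
cv2.imwrite('pics/t6f.png',t[:,:,::-1])
E
```

```text
clock: 6.12
position: [0.5775, 0.0884, 0.2961]
ee_rot: [0.0, -0.147, 0.989, -0.0]
force: [-0.1, 0.9, -0.8]
width: 0.0005
clock: 6.75
position: [0.6224, -0.1127, 0.2953]
ee_rot: [-0.0, -0.145, 0.989, -0.0]
force: [-0.1, -0.3, 0.3]
width: 0.0006
t 6.75 local mm [-189.9   -1.3] tip z 105.3 ytool yaw 106.65 tilt -1.0 F local -0.25 0.2 0.32 w 0.0006
tool delta mm [-1.7  1.9 65.3]
```

View pics/t6.png

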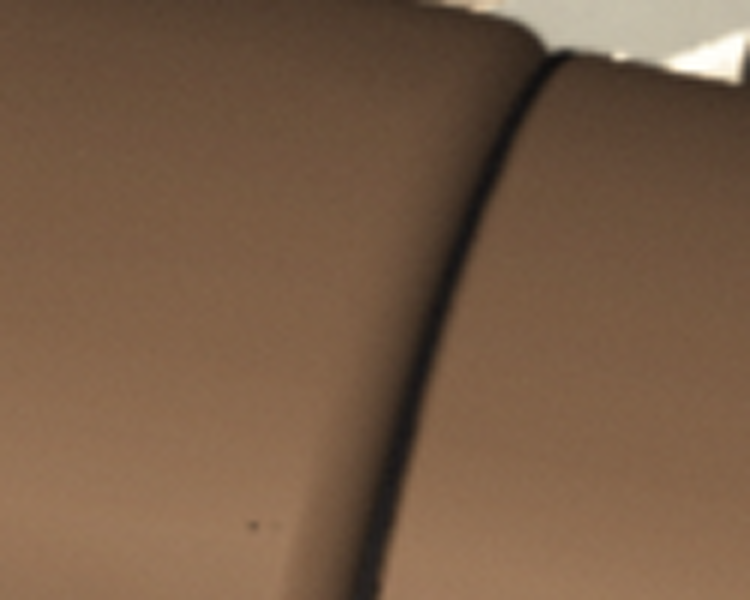

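View pics/s6.png

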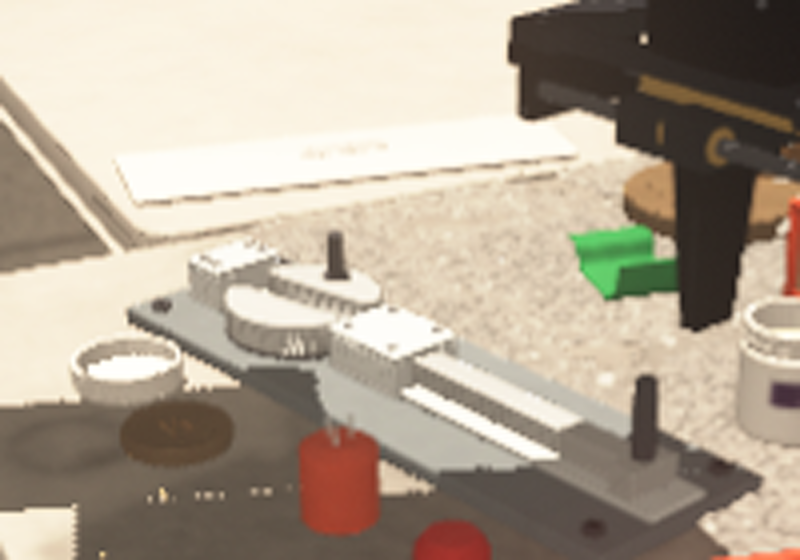

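View pics/t6f.png

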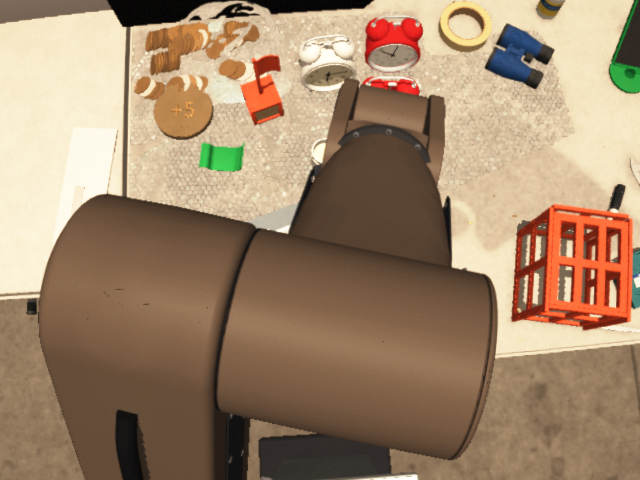

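The arm hides the disc in the top view. The side view shows it clearly, with the peg top at (335,234) in the zoom, so I'll measure the angle there.

```bash
python3 - <<'E'
from h import *
s=read_camera('side');cv2.imwrite('pics/s7f.png',s[:,:,::-1])
# refine side calibration: compare peg top before/after
p=onz('side',200+335/4-.5,150+235/4-.5,.056)
q=onz('side',220+199.5/4-.5,195+54.5/4-.5,.056)
print('peg now',loc(p)*1000,'peg initially (side)',loc(q)*1000)
b=cv2.resize(s[200:245,235:315],(800,450),interpolation=cv2.INTER_CUBIC)
cv2.imwrite('pics/s7.png',b[:,:,::-1])
# projected slot edges for angle 0 
for z in(.03,):
  for x,y in((48,-10),(132,-10),(48,10),(132,10),(90,-42),(90,42)):
    P=np.r_[ORG+U*x/1e3+N*y/1e3,z];uv=proj('side',P);print((x,y),((uv-[235,200]+.5)*10).round())
E
```

```text
peg now [ 88.05923082 -24.58305164] peg initially (side) [108.80361047  -3.28284178]
(48, -10) [558. 274.]
(132, -10) [313. 160.]
(48, 10) [484. 300.]
(132, 10) [240. 184.]
(90, -42) [547. 176.]
(90, 42) [237. 282.]
```

View pics/s7.png

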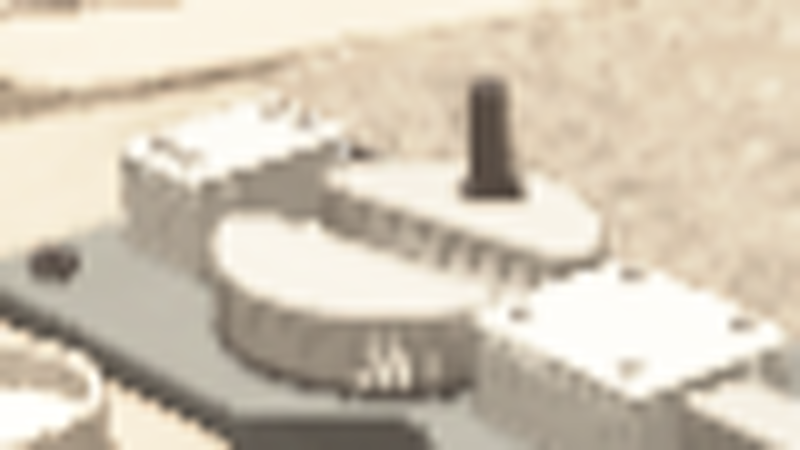

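```bash
python3 - <<'E'
from h import *
f=lambda x,y,z:loc(onz('side',235+(x+.5)/10-.5,200+(y+.5)/10-.5,z))*1000
for a,b,z in(((330,188),(540,262),.03),((320,229),(480,285),.03),((480,320),(640,395),.0335),((585,268),(780,330),.0335)):
  p,q=f(*a,z),f(*b,z);print(p,q,np.degrees(np.arctan2(*(p-q)[::-1])))
c=[f(x,y,.0335) for x,y in((480,320),(640,395),(780,330),(610,262))];print('guide c',np.mean(c,0),'should be 16,0')
print('peg base',f(493,192,.03))
E
```

```text
[116.56442661  -2.98909988] [ 54.93830134 -10.98718561] 7.394742211991694
[100.15675458  12.28523876] [54.24604849  5.73569277] 8.118940352458445
[34.49663265 21.63403846] [-14.43810607  21.02920353] 0.708141593557777
[ 40.04282864 -10.83418042] [-10.23363769 -19.75724551] 10.064056059678622
guide c [12.17796753  1.56569345] should be 16,0
peg base [ 90.81366128 -27.55482904]
```

The slot is still about 0.14 rad short: edges at 7–8°, and the peg is about 4 mm off in x. I'll go back and push it about 4 mm further.

```bash
python3 -m inch '[-4,51,0,0,-4,51,0,0,-4,51,0,0,-4,51,0,0,-4,51,0,0]'; python3 -m inch '[-4,54,0,0,0,0,35,0,0,0,29,0,0,0,0,0]'; python3 -c "
from h import *
status((103.5,-26,41))"
```

```text
clock: 7.52
position: [0.566, 0.143, 0.2959]
ee_rot: [-0.0, -0.148, 0.989, 0.0]
force: [0.8, 0.1, 0.4]
width: 0.0004
clock: 8.02
position: [0.5544, 0.1941, 0.2303]
ee_rot: [-0.002, -0.148, 0.989, -0.0]
force: [0.5, -0.4, 1.5]
width: 0.0006
t 8.03 local mm [123.3 -25.4] tip z 40.3 ytool yaw 106.97 tilt -1.0 F local -0.51 -0.32 1.53 w 0.0006
tool delta mm [ -0.6 -19.8  -0.7]
```

```bash
python3 -m inch '[0,-6,0,0,0,-6,0,0,0,-4,0,0,0,-3,0,0,0,0,0,0]'; python3 -c "
from h import *
status((103.5,-26,41))"
```

```text
clock: 8.65
position: [0.5611, 0.1744, 0.2319]
ee_rot: [-0.0, -0.146, 0.989, -0.0]
force: [0.2, 1.2, 0.4]
width: 0.0007
t 8.65 local mm [102.6 -26.1] tip z 41.9 ytool yaw 106.84 tilt -1.0 F local 1.07 -0.51 0.38 w 0.0007
tool delta mm [0.1 0.9 0.9]
```

Back off, lift, and swing far enough to the right that both cameras can see the disc.

```bash
python3 -m inch '[0,8,0,0,0,0,-30,0,0,0,-35,0,4,-50,0,0,4,-50,0,0]'; python3 -m inch '[4,-50,0,0,4,-50,0,0,4,-50,0,0,3,-50,0,0,0,0,0,0]'; python3 - <<'E'
from h import *
status((-188,-3,40))
s=read_camera('side')
b=cv2.resize(s[200:245,235:315],(800,450),interpolation=cv2.INTER_CUBIC)
cv2.imwrite('pics/s8.png',b[:,:,::-1])
E
```

```text
clock: 9.28
position: [0.5799, 0.0841, 0.2971]
ee_rot: [0.0, -0.148, 0.989, -0.0]
force: [0.0, 0.2, -0.7]
width: 0.0005
clock: 9.9
position: [0.624, -0.1139, 0.2962]
ee_rot: [-0.0, -0.145, 0.989, -0.0]
force: [-0.7, 1.0, -0.9]
width: 0.0004
t 9.9 local mm [-191.6   -2.4] tip z 106.2 ytool yaw 106.67 tilt -1.0 F local 1.14 0.34 -0.94 w 0.0004
tool delta mm [-0.6  3.6 66.2]
```

View pics/s8.png

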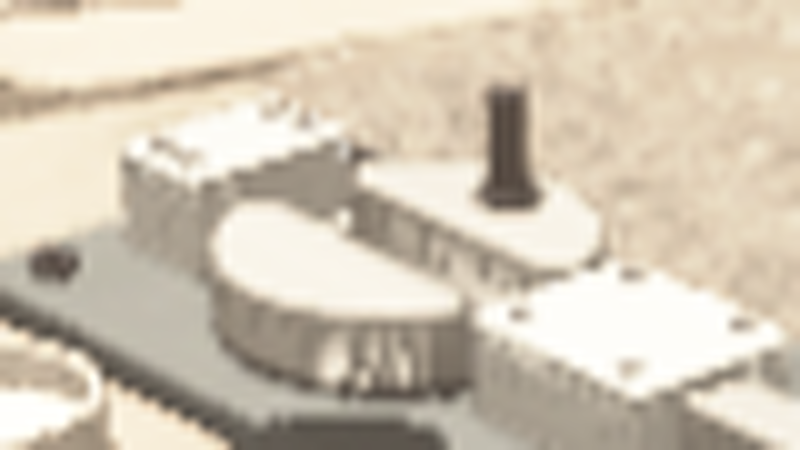

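```bash
python3 - <<'E'
from h import *
f=lambda x,y,z:loc(onz('side',235+(x+.5)/10-.5,200+(y+.5)/10-.5,z))*1000
for a,b,z in(((360,190),(530,266),.03),((325,228),(460,292),.03),((480,320),(640,395),.0335)):
  p,q=f(*a,z),f(*b,z);print(p,q,np.degrees(np.arctan2(*(p-q)[::-1])))
print('peg base',f(509,200,.03)+[3.8,-1.6])
E
```

```text
[111.25334776  -7.08760152] [54.75497225 -8.12163718] 1.0485127161438472
[99.86051015 11.17426767] [54.28282365 11.02421488] 0.18863090793261145
[34.49663265 21.63403846] [-14.43810607  21.02920353] 0.708141593557777
peg base [ 88.84068687 -28.88991322]
```

The slot edges are now within 1° of the bar's line and the peg is at x≈89 mm, y≈-29 mm, so it is lined up. Next I descend behind the post.

```bash
python3 -m inch '[0,0,35,0,0,0,31,0,0,0,0,0]'; python3 - <<'E'
from h import *
status()
s=read_camera('side')
b=cv2.resize(s[150:290,240:440],(800,560),interpolation=cv2.INTER_CUBIC)
cv2.imwrite('pics/s9.png',b[:,:,::-1])
E
```

```text
clock: 10.32
position: [0.6231, -0.1098, 0.2289]
ee_rot: [-0.002, -0.147, 0.989, 0.001]
force: [0.1, -0.1, 0.4]
width: 0.0003
t 10.32 local mm [-187.4   -2.8] tip z 38.9 ytool yaw 106.93 tilt -1.0 F local -0.12 -0.06 0.39 w 0.0003
```

View pics/s9.png

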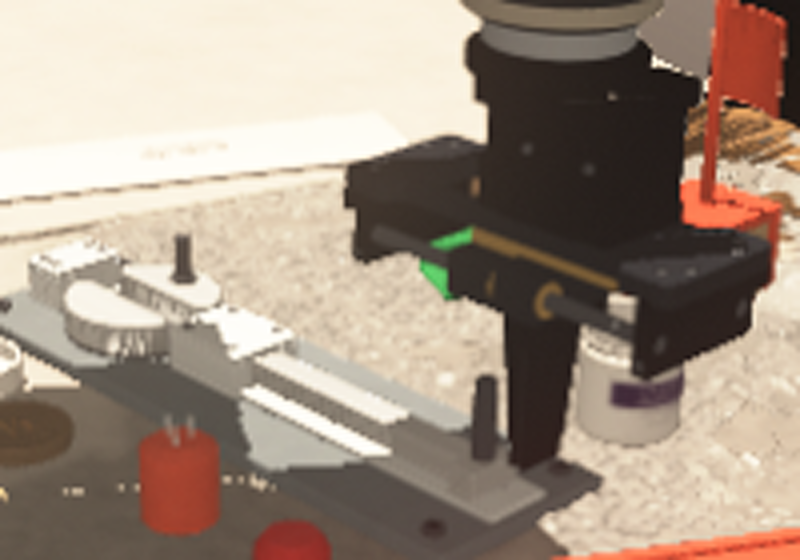

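The finger (tip at (535,465)) is squarely behind the post at (483,458), on the bar's line. I'll push gently and watch the force.

```bash
python3 -m inch '[0,8,0,0,0,8,0,0,0,8,0,0,0,8,0,0,0,8,0,0]'; python3 -m inch '[0,8,0,0,0,8,0,0,0,0,0,0]'; python3 - <<'E'
from h import *
status()
s=read_camera('side')
b=cv2.resize(s[150:290,220:420],(800,560),interpolation=cv2.INTER_CUBIC)
cv2.imwrite('pics/s10.png',b[:,:,::-1])
E
```

```text
clock: 11.0
position: [0.6124, -0.0731, 0.2317]
ee_rot: [0.001, -0.147, 0.989, -0.001]
force: [1.1, -5.2, 5.3]
width: 0.0005
clock: 11.38
position: [0.6075, -0.0573, 0.2312]
ee_rot: [0.0, -0.147, 0.989, -0.0]
force: [1.0, -0.5, 1.6]
width: 0.0003
t 11.38 local mm [-132.6   -3.1] tip z 41.2 ytool yaw 106.88 tilt -1.0 F local -0.81 -0.78 1.59 w 0.0003
```

View pics/s10.png

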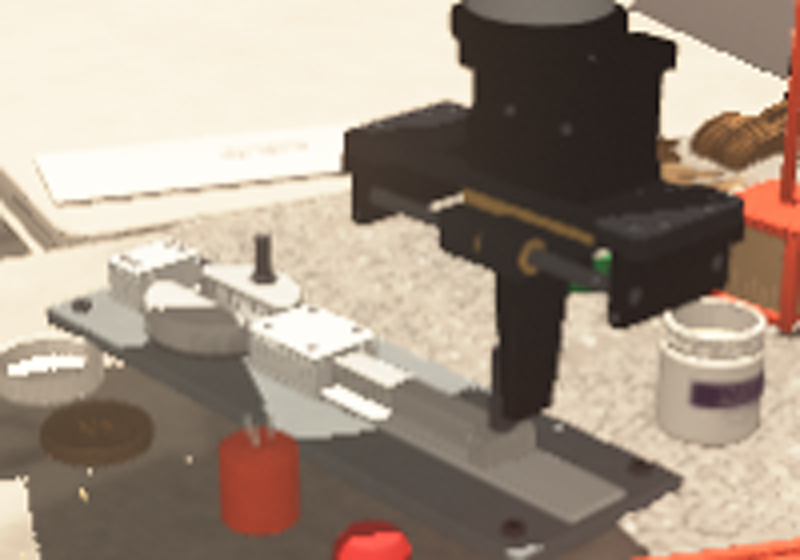

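```bash
for i in 1; do :; done; python3 -m inch '[0,8,0,0,0,8,0,0,0,8,0,0,0,0,0,0]'; python3 -m inch '[0,8,0,0,0,8,0,0,0,8,0,0,0,0,0,0]'; python3 - <<'E'
from h import *
status()
s=read_camera('side')
b=cv2.resize(s[150:290,220:420],(800,560),interpolation=cv2.INTER_CUBIC)
cv2.imwrite('pics/s11.png',b[:,:,::-1])
E
```

```text
clock: 11.92
position: [0.6002, -0.034, 0.2306]
ee_rot: [-0.0, -0.147, 0.989, 0.0]
force: [0.5, -0.4, 0.4]
width: 0.0005
clock: 12.42
position: [0.5933, -0.0111, 0.2306]
ee_rot: [-0.0, -0.147, 0.989, 0.0]
force: [-0.5, -0.2, 0.5]
width: 0.0008
t 12.43 local mm [-84.2  -3. ] tip z 40.6 ytool yaw 106.9 tilt -1.0 F local -0.03 0.55 0.47 w 0.0008
```

View pics/s11.png

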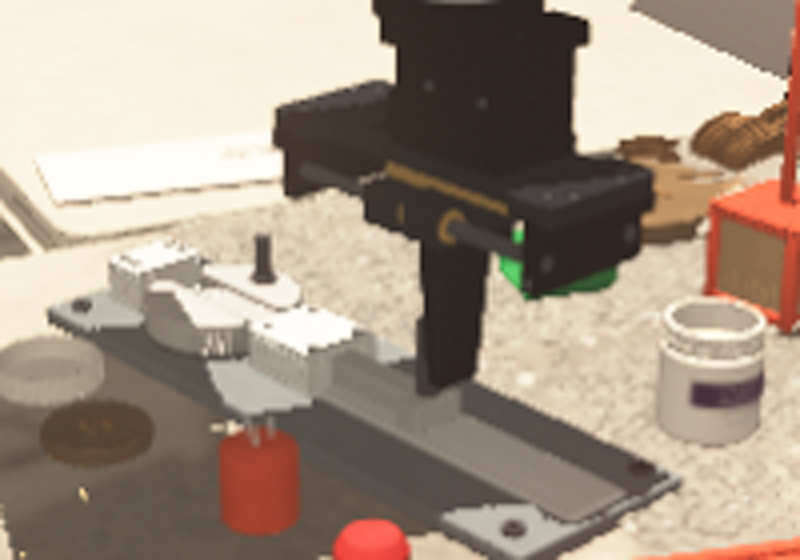

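```bash
python3 -m inch '[0,8,0,0,0,8,0,0,0,8,0,0,0,0,0,0]'; python3 -m inch '[0,8,0,0,0,6,0,0,0,4,0,0,0,0,0,0]'; python3 -c "
from h import *
status()"
```

```text
clock: 12.98
position: [0.5864, 0.0118, 0.2307]
ee_rot: [-0.0, -0.147, 0.989, 0.0]
force: [-0.4, 0.4, -0.1]
width: 0.0006
clock: 13.48
position: [0.5813, 0.0286, 0.2308]
ee_rot: [-0.0, -0.147, 0.989, 0.0]
force: [0.8, -1.4, 0.2]
width: 0.0003
t 13.47 local mm [-42.8  -3. ] tip z 40.8 ytool yaw 106.87 tilt -1.0 F local -1.59 -0.38 0.17 w 0.0003
```

```bash
python3 -m inch '[0,4,0,0,0,2,0,0,0,0,0,0]'; python3 -m inch '[0,2,0,0,0,0,0,0]';python3 -m inch '[0,2,0,0,0,0,0,0]'; python3 - <<'E'
from h import *
status()
s=read_camera('side')
b=cv2.resize(s[180:285,220:360],(800,600),interpolation=cv2.INTER_CUBIC)
cv2.imwrite('pics/s12.png',b[:,:,::-1])
E
```

```text
clock: 13.85
position: [0.5796, 0.0342, 0.2308]
ee_rot: [0.0, -0.147, 0.989, 0.0]
force: [0.8, -2.5, 2.3]
width: 0.0005
clock: 14.1
position: [0.5791, 0.036, 0.2308]
ee_rot: [0.0, -0.147, 0.989, 0.0]
force: [1.1, -2.3, 3.2]
width: 0.0003
clock: 14.35
position: [0.5785, 0.038, 0.2307]
ee_rot: [0.0, -0.147, 0.989, 0.0]
force: [1.7, -3.5, 3.4]
width: 0.0005
t 14.35 local mm [-33.  -3.] tip z 40.7 ytool yaw 106.86 tilt -1.0 F local -3.82 -0.58 3.36 w 0.0005
```

View pics/s12.png

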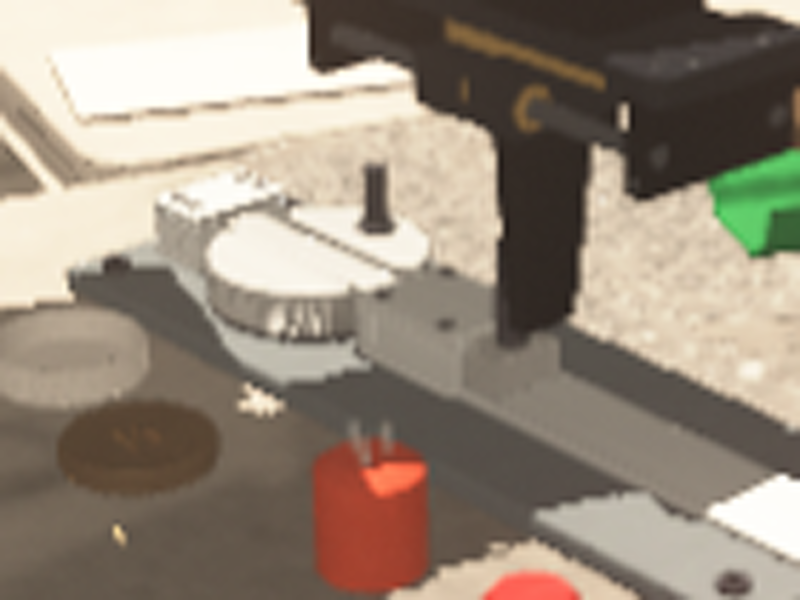

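The block is nearly at the guide. I'll keep going in small steps until the force rises at the hard stop.

```bash
python3 -m inch '[0,2,0,0,0,0,0,0]';python3 -m inch '[0,2,0,0,0,0,0,0]';  python3 -c "
from h import *
status()"
```

```text
clock: 14.65
position: [0.5781, 0.0393, 0.2309]
ee_rot: [0.0, -0.147, 0.989, -0.0]
force: [2.4, -9.6, 4.2]
width: 0.0007
clock: 14.9
position: [0.5779, 0.04, 0.2309]
ee_rot: [0.001, -0.147, 0.989, -0.001]
force: [3.9, -22.4, 2.0]
width: 0.0004
t 14.9 local mm [-30.9  -3.1] tip z 40.9 ytool yaw 106.89 tilt -1.0 F local -22.6 2.75 2.02 w 0.0004
```

The force has risen to 22 N at TCP x=-31, as expected at the hard stop. I'll back off, lift and swing clear to check.

```bash
python3 -m inch '[0,-8,0,0,0,-12,0,0,0,0,-40,0,0,0,-50,0,0,0,-50,0]'; python3 -m inch '[40,-40,0,0,40,-40,0,0,40,-40,0,0,30,-40,0,0,0,-40,0,0]'; python3 -m inch '[0,-40,0,0,0,-40,0,0,0,-40,0,0,0,-40,0,0,0,0,0,0]'; python3 - <<'E'
from h import *
status()
s=read_camera('side');t=read_camera('top')
b=cv2.resize(s[190:280,230:350],(800,600),interpolation=cv2.INTER_CUBIC)
a=cv2.resize(t[175:315,160:385],(787,490),interpolation=cv2.INTER_CUBIC)
for n,i in(('s13',b),('t13',a),('t13f',t)):cv2.imwrite(f'pics/{n}.png',i[:,:,::-1])
E
```

```text
clock: 15.52
position: [0.583, 0.0224, 0.3719]
ee_rot: [-0.001, -0.147, 0.989, 0.0]
force: [-0.3, -0.6, -0.0]
width: 0.0004
clock: 16.15
position: [0.4962, -0.2141, 0.3709]
ee_rot: [-0.0, -0.146, 0.989, 0.0]
force: [1.5, -0.5, -0.2]
width: 0.0004
clock: 16.77
position: [0.544, -0.3676, 0.3697]
ee_rot: [-0.0, -0.146, 0.989, 0.0]
force: [-0.4, 0.5, -0.1]
width: 0.0005
t 16.77 local mm [-411.1  147.9] tip z 179.7 ytool yaw 106.75 tilt -1.0 F local 0.58 0.26 -0.06 w 0.0005
```

View pics/s13.png

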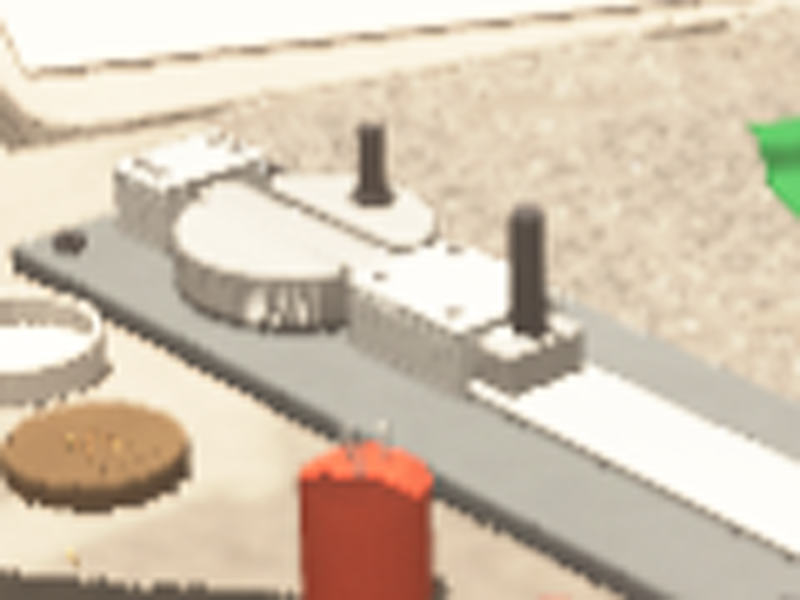

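View pics/t13f.png

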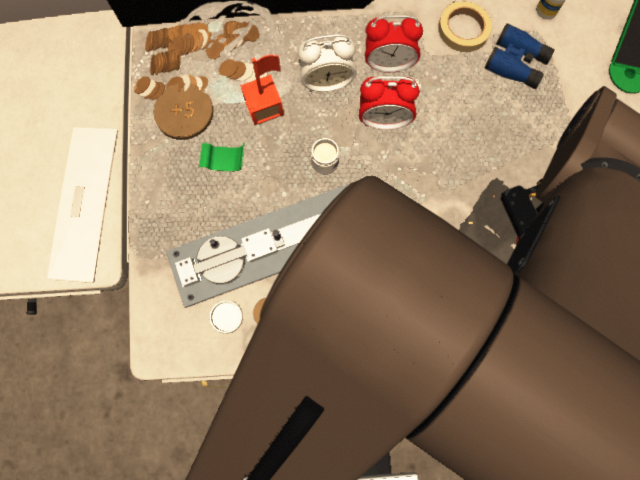

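The side view shows the bar's block against the guide, and the top view shows the bar across the disc into the keeper. One numeric check before handing in.

```bash
python3 - <<'E'
from h import *
t=cv2.imread('pics/t13f.png')
cv2.imwrite('pics/t13z.png',cv2.resize(t[220:300,165:295],(780,480),interpolation=cv2.INTER_CUBIC))
E
```

```text
(no output)
```

View pics/t13z.png

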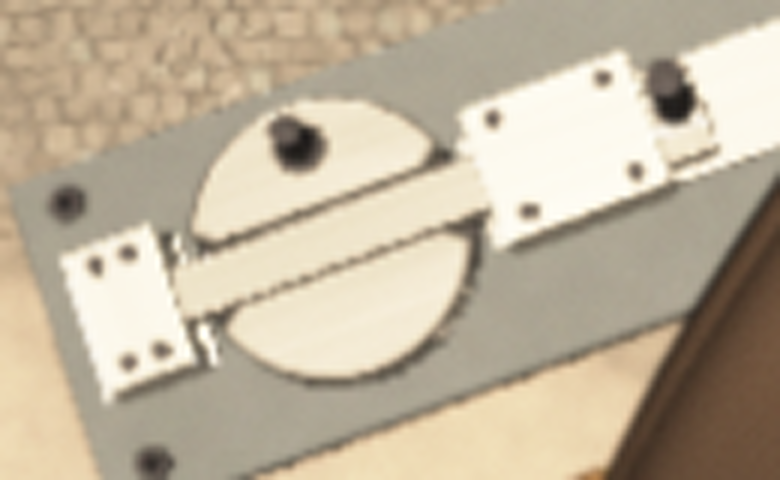

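```bash
python3 - <<'E'
from h import *
g=lambda x,y,z:loc(onz('top',165+(x+.5)/6-.5,220+(y+.5)/6-.5,z))*1000
print('post top',g(664,73,.068),'peg top',g(286,129,.056))
a,b=g(200,246,.03),g(425,163,.03);print('slot edge deg',np.degrees(np.arctan2(*(a-b)[::-1])))
job_done()
E
```

```text
post top [-18.23587404  -3.4286559 ] peg top [ 89.14308091 -30.18120514]
slot edge deg -0.2433708418743211
the job is handed in; nothing more can be done
```

The fixture is locked and the job is handed in. I pushed the peg round clockwise in three short pushes, until the slot lined up at about 0 rad. I then pushed the bar by its post until it met the guide's hard stop. The force there rose from about 4 N to 22 N.

- **Bar:** the last top view puts the post at x = -18.2 mm, against -18 mm nominal when fully home. The bar lies straight across the disc into the keeper, and the block sits against the guide. I did not measure the nose directly because the keeper hides it.
- **Disc:** the slot is within about 0.3° of the bar's line, and the peg is at x = 89 mm, y = -30 mm, against 90 and -28 mm nominal.
- **Bystanders:** I moved only the disc and the bar. In the last pictures the jar, tray piece and lid are where they were; the arm hid the rest from above, and I did not measure any of them again. The arm was clear of everything at hand-in, about 17 s on the clock.

**Disagreements:**
- The post and peg tops read about 2–3 mm off in y. The post showed nearly the same offset at the start, so I put it down to calibration.
- The side camera read up to 7 mm off the top view. I corrected for this using the guide's known position.
- My first peg push stopped about 0.14 rad short. I saw this in the side view and pushed it further before moving the bar.

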